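Bring two hinged reference tiles flush: seat one, shim the other and hold it down

TASK

Two white reference tiles for the analyser stand hinged open in blue carriers and must lie level with the cheeks beside them. First press down the tile whose gap is too narrow for the orange spacer until it is fully seated; then slide the spacer flat and fully home, up to its stop, into the wide gap under the other tile, press that sprung tile down onto the spacer until it lies flush, and finish while still holding it pressed with the fingers (it springs up if let go). Never force the spacer into the narrow gap, do not press very hard on the ceramic, and leave the other things on the worktop undisturbed.

Things in the scene. Friction and masses are not known exactly. Their poses are not given: they have to be found in the camera images.
- deep: Blue metal tile carrier with the wide gap. Base 150 (x) x 110 (y) x 10 mm, origin under its centre; x = slide-in direction, front to hinge. Tile hinged at x=60, z=28 mm. The spacer lies on the base (z=10), bare in front of the tile (x -75 to -30); 14 mm from there to the level tile's underside. Channel 76 mm wide between the cheeks (x -30 to 73); grey stop block, face at x=31, z 10 to 21 mm.
- deep_home (a point): Point on the deep carrier's base plate, in front of the tile at x=-55, y=0, z=10 mm of the carrier; the spacer's origin lies here (1 mm further at most) when it is fully home; axes as the carrier's.
- deep_tile (a joint): Hinge of the deep carrier's tile, rad: 0 = level, flush with the cheeks; positive = front edge raised (starts 0.17 to 0.26: front gap 29 to 37 mm). Sprung up: at the press point about 5 N brings it to 0; let go, it rises to about 0.15. Without the spacer it goes below flush, to -0.15.
- deep_press (a point): Point on top of the deep carrier's tile (white ceramic in a dark tray, 88 x 70 x 8 mm), 70 mm from the hinge, 20 mm behind the front edge: a good place to push. Moves with the tile; at joint 0 it is at x=-10, y=0, z=32 mm of the carrier, as high as the cheek tops.
- shallow: Blue metal tile carrier with the narrow gap: outside, frame, tile and hinge exactly as the deep carrier's (base 150 x 110 x 10 mm, origin under its centre, x from the front to the hinge), but a grey bed block reaches up to z=24 mm right under the level tile, so no spacer fits.
- shallow_tile (a joint): Hinge of the shallow carrier's tile, rad: 0 = fully seated on its bed and flush with the cheeks, positive = front edge raised (starts at 0.06 to 0.10: front gap 5 to 9 mm). Stiff, no spring: about 3 N at the press point moves it and it stays where it is left. Hard stop at 0.
- shallow_press (a point): Point on top of the shallow carrier's tile, 70 mm from the hinge, on the centre line; at joint 0 at x=-10, y=0, z=32 mm of the carrier.
- spacer: Orange spacer, 0.12 kg: flat plate 99 (x) x 56 (y) x 14 mm thick with an upright grip tab 16 (x) x 24 (y) mm, from z=13 up to z=55 mm. Origin on the underside, below the tab's centre; x points along the plate to its leading edge at x=+85 mm, its rear edge is at x=-14 mm. Starts flat on the worktop, tab up.
- spacer_tip (a point): Middle of the spacer's leading edge, 85 mm ahead of its origin, 7 mm above its underside; at x=+30 mm of the deep carrier when fully home.
- beaker: Bystander: clear glass beaker, 94 x 102 x 126 mm, origin under its centre.
- bottle: Bystander: white bottle with blue cap, 62 mm wide, 120 mm high, origin under its centre.
- vial: Bystander: small glass vial with blue cap, 23 mm wide, 48 mm high, origin under its centre.
- tape: Bystander: roll of green tape, 69 mm wide, 18 mm high, origin under its centre.
- dish: Bystander: covered petri dish, 94 mm wide, 17 mm high, origin under its centre.

How it is judged:
By the outcome, as a careful person would: the job done as asked, in the order asked, and still so for the second after the job is handed in, while the arm keeps its last pose, push and grip.
It also fails if it takes over 58 s, if anything falls off the work surface, if the arm or the gripper's body presses on something with over 40 N, if the wrist force passes 120 N, or if a joint passes its speed limit or range.

ROBOT

A 6-joint arm with a two-finger parallel gripper is mounted at the origin on a cart in front of the work surface, level with it; the furniture and walls round the work are solid. World frame = base frame: x ahead of the robot, y to its left, z up, the work surface at z = 0. Lengths are in m, angles in degrees, forces in N, time in s.
With the tool pointing down it reaches from about 0.35 to 0.925 m from the base axis. Payload 6.4 kg.
Tool frame: the origin (TCP) lies at the very end of the fingers, on their centre line; the grasp point (between the pads) lies env.grip_depth behind it (env.grip_depth is the distance from the TCP to the grasp point, in m); z points along the fingers, y is the line along which they close (so a half turn about z gives the same grasp; the last joint's range is limited). The gripper opens to 85 mm and grips with 20 to 120 N. Pads are 22 mm wide; open, the fingers measure 114 mm over their backs; the gripper's body (76 mm by 85 mm) begins 54 mm behind the grasp point. The pads swing forward as they close: fully open they stand 13 mm farther back than shut.
Start: joints at [-9.975, 14.043, 89.255, -0, 76.702, -9.975], TCP at [0.65, 0, 0.231] pointing down, gripper open.
Joint ranges: [-179.41, 179.41], [-58.25, 129.5], [7.25, 145.43], [-54.29, 234.29], [11.92, 165.04], [-157.13, 157.13]. Speed limits (degrees/s): [147.25, 147.25, 180, 180, 180, 180].

INTERFACE

Orientations are given as [roll, pitch, yaw] about the fixed x, y, z axes, in that order (R = Rz(yaw) Ry(pitch) Rx(roll)).
In Python, from rig import read_state, eyes, env gives the robot as it stands.
- The arm moves only by the tool jog_arm, never from a script. Its argument "motion" is a list of rows, each a list of 3 entries, a list of its own where there are three numbers: the shift along the tool's x, y, z scaled (see below), then the turn, a rotation vector about the tool's x, y, z scaled (see below), then the closure, from 0 (fully open) to 1 (shut). A call has 1 to 5 rows; each row is the pose to reach, as a shift and turn from the pose commanded when the call began, along the tool's axes at that moment, turning the shorter way round; what a row does not reach only later rows make up. The controller multiplies each number of a shift by 100 mm and each number of a turn by 180 degrees. A row lasts 1/12 s, in which the tool goes at most 41.7 mm and 7.16 degrees, less where a joint would pass 70% of its speed; a pose out of reach is approached as far as the arm can. A call with a number of a shift or a turn outside -1 to 1 is refused whole. A call with a gripper value outside its range is refused whole. The fingers move at their own pace and stop on an object; "squeeze" is the grip in N (left out, the last holds). Time passes only in rows, so rows that repeat a pose let the fingers close. It gives the time, the measured TCP pose, the force, the opening and the grip force at its end, in the units of the state.
- read_state(): the state, without advancing time (a new reading comes with each control period).
- eyes.capture(name): name is "scene" or "side" or "wrist"; returns the picture (420x560x3 uint8, red, green, blue); there is no depth.
- eyes.calibration(name): a dict with "fx", "fy", "cx", "cy" (pixels), "xyz" and "rotation" of the camera in the world. Camera axes: x right, y down, z forward; pixel columns grow to the right and rows downward; lengths in m; the calibration is good to about 2 mm. A picture is of the moment at which its call begins: read the wrist's pose just before it. calibration takes no time and is no camera call; for the wrist camera it gives the pose at the moment of the call.
- env.sign_off(): hands the job in; it is judged then, once.
The state is a dict: "time": time; "q": joint angles; "joint_vel": joint speeds; "joint_torque": joint torques, N m; "tcp_pos": TCP position; "ee_rot": TCP orientation; "ft_force": force on the tool from outside, world axes, zero at the start; "wrist_torque": the same for the moment, N m; "grip_width": opening from 0.0 (shut) to 1.0 (fully open); "gripper_force": force on a finger pad.
Only numpy, scipy, OpenCV 4.12 (cv2) and the standard library are available. Lean on these libraries where they do the work, as an engineer would, in place of code of your own. Each camera call takes 0.05 s, during which the arm holds its last target. There are 200 camera calls.

## Working session

There is one attempt and no reset: what is moved stays moved. The work goes in short steps, Python scripts to look and compute and a tool call to move; the robot and the scene stay as the last step left them, time stands still between calls to the robot, and variables do not carry over. Pictures are saved under pics/ and viewed, at most 10 in all, crops included, and the job is handed in when it is done.

Besides the shell and the picture viewer there is one more tool, called after "Call:" as a command line: name --argument value ..., lists and objects as JSON in quotes. jog_arm: Moves the arm, as the interface text tells. Its arguments: {"type":"object","properties":{"motion":{"type":"array","items":{"type":"array"}},"squeeze":{"type":"number"}},"required":["motion"]}

```bash
mkdir -p pics; python3 - <<'E'
from rig import read_state, eyes, env
import cv2, numpy as np
s=read_state(); print({k:np.round(v,3) for k,v in s.items()}, env.grip_depth)
ims=[]
for n in ("scene","side","wrist"):
    c=eyes.calibration(n); print(n,{k:np.round(v,3).tolist() for k,v in c.items()})
    im=eyes.capture(n)[:,:,::-1]; cv2.imwrite(f"pics/{n}0.png",im)
E
```

```text
{'time': np.float64(0.0), 'q': array([-9.9780e+00,  1.4084e+01,  8.9325e+01,  1.0000e-03,  7.6702e+01,
       -9.9760e+00]), 'joint_vel': array([ 0.068, -0.016,  0.107, -0.102,  0.09 ,  0.081]), 'joint_torque': array([ 1.0000e-03, -4.2951e+01, -3.2612e+01, -0.0000e+00,  5.0000e-03,
       -0.0000e+00]), 'tcp_pos': array([0.649, 0.   , 0.23 ]), 'ee_rot': array([-1.79891e+02, -2.00000e-02,  8.99980e+01]), 'ft_force': array([ 0.409,  0.255, -0.975]), 'wrist_torque': array([ 0.009,  0.052, -0.003]), 'gripper_force': np.float64(0.0), 'grip_width': np.float64(1.001)} 0.0187
scene {'fx': 462.17, 'fy': 462.17, 'cx': 280.113, 'cy': 204.12, 'xyz': [0.035, -0.668, 0.908], 'rotation': [-134.634, 1.01, -40.137]}
side {'fx': 378.886, 'fy': 378.886, 'cx': 282.231, 'cy': 203.868, 'xyz': [0.583, 1.014, 0.753], 'rotation': [-123.379, -0.474, -179.926]}
wrist {'fx': 355.368, 'fy': 355.368, 'cx': 280.069, 'cy': 209.672, 'xyz': [0.65, 0.072, 0.373], 'rotation': [163.667, 0.066, 0.002]}
```

View pics/scene0.png

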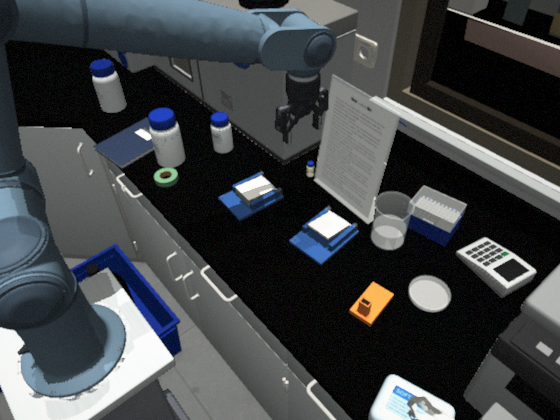

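View pics/side0.png

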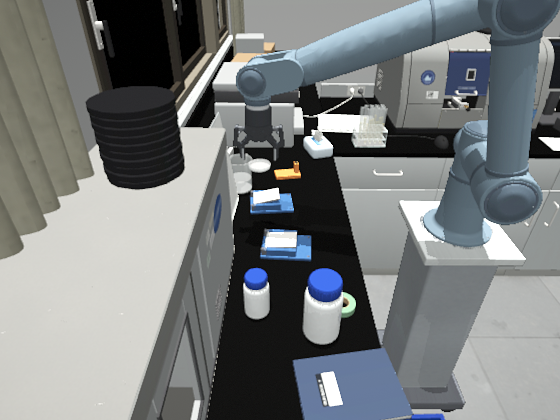

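```bash
cat > h.py <<'E'
import numpy as np, cv2
from scipy.spatial.transform import Rotation as R
def rot(e): return R.from_euler('xyz',e,degrees=True).as_matrix()
def ray(c,p):
    p=np.atleast_2d(p).astype(float)
    d=np.c_[(p[:,0]-c['cx'])/c['fx'],(p[:,1]-c['cy'])/c['fy'],np.ones(len(p))]
    return np.array(c['xyz']),d@camR(c).T
def camR(c):
    r=np.array(c['rotation']); return r if r.shape==(3,3) else rot(r)
def onz(c,p,z):
    o,d=ray(c,p); return o+d*((z-o[2])/d[:,2])[:,None]
def proj(c,P):
    q=(np.atleast_2d(P)-np.array(c['xyz']))@camR(c)
    return np.c_[q[:,0]/q[:,2]*c['fx']+c['cx'],q[:,1]/q[:,2]*c['fy']+c['cy']]
def blobs(bgr,lo,hi,amin=60):
    m=cv2.inRange(cv2.cvtColor(bgr,cv2.COLOR_BGR2HSV),lo,hi)
    cs,_=cv2.findContours(m,cv2.RETR_EXTERNAL,cv2.CHAIN_APPROX_NONE)
    return [k for k in cs if cv2.contourArea(k)>amin]
E
python3 - <<'E'
import cv2,numpy as np
from h import *
from rig import eyes
a=cv2.imread('pics/scene0.png');b=cv2.imread('pics/side0.png')
A=cv2.resize(a[150:330,210:410],None,fx=4,fy=4*.8*1.0,interpolation=cv2.INTER_CUBIC)
cv2.imwrite('pics/cropA.png',A)
B=cv2.resize(b[150:270,230:320],None,fx=5,fy=5,interpolation=cv2.INTER_CUBIC)
w=cv2.imread('pics/wrist0.png'); print(A.shape,B.shape)
pad=np.zeros((600,800,3),np.uint8); pad[:,:450]=B; pad[:262,450:]=cv2.resize(w,(350,262)); cv2.imwrite('pics/cropB.png',pad)
for n,i in(("scene",a),("side",b)):
    c=eyes.calibration(n)
    for nm,lo,hi in(("blue",(95,130,60),(125,255,255)),("orange",(5,150,100),(22,255,255))):
        for k in blobs(i,lo,hi,40):
            M=k.reshape(-1,2).mean(0); print(n,nm,M.round(),cv2.contourArea(k),onz(c,M,.01).round(3))
E
```

```text
(576, 800, 3) (600, 450, 3)
scene blue [403. 393.] 107.0 [[ 0.452 -0.521  0.01 ]]
scene blue [129. 290.] 2545.0 [[0.157 0.05  0.01 ]]
scene blue [434. 229.] 469.5 [[ 0.853 -0.297  0.01 ]]
scene blue [321. 235.] 1224.0 [[ 0.618 -0.119  0.01 ]]
scene blue [252. 202.] 685.5 [[0.556 0.094 0.01 ]]
scene blue [246. 179.] 57.0 [[0.6   0.183 0.01 ]]
scene blue [219. 119.] 203.5 [[0.72  0.491 0.01 ]]
scene blue [162. 118.] 470.0 [[0.574 0.626 0.01 ]]
scene blue [101.  67.] 303.5 [[0.573 1.107 0.01 ]]
scene orange [371. 303.] 988.5 [[ 0.559 -0.342  0.01 ]]
side blue [425. 417.] 145.0 [[0.302 0.63  0.01 ]]
side blue [325. 284.] 929.0 [[0.464 0.279 0.01 ]]
side blue [255. 278.] 401.0 [[0.651 0.258 0.01 ]]
side blue [289. 251.] 672.0 [[0.557 0.142 0.01 ]]
side blue [273. 205.] 467.5 [[ 0.611 -0.103  0.01 ]]
side orange [285. 176.] 52.0 [[ 0.566 -0.314  0.01 ]]
```

View pics/cropA.png

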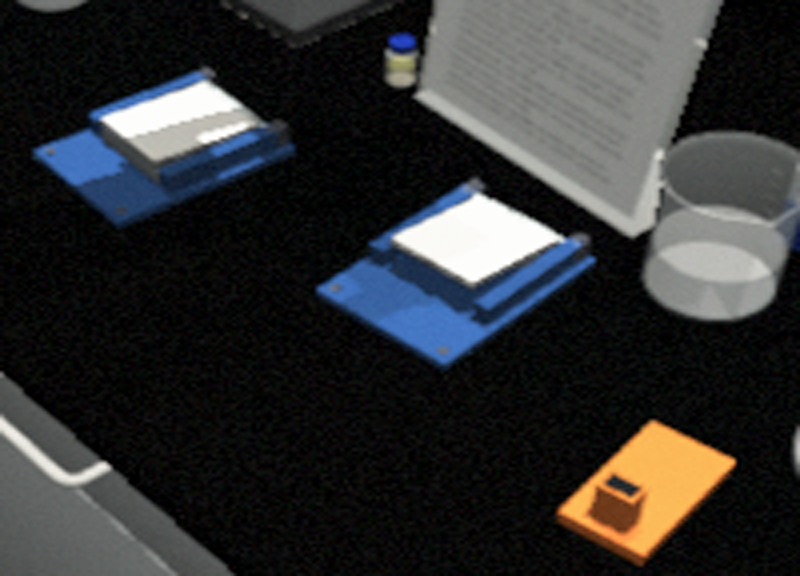

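View pics/cropB.png

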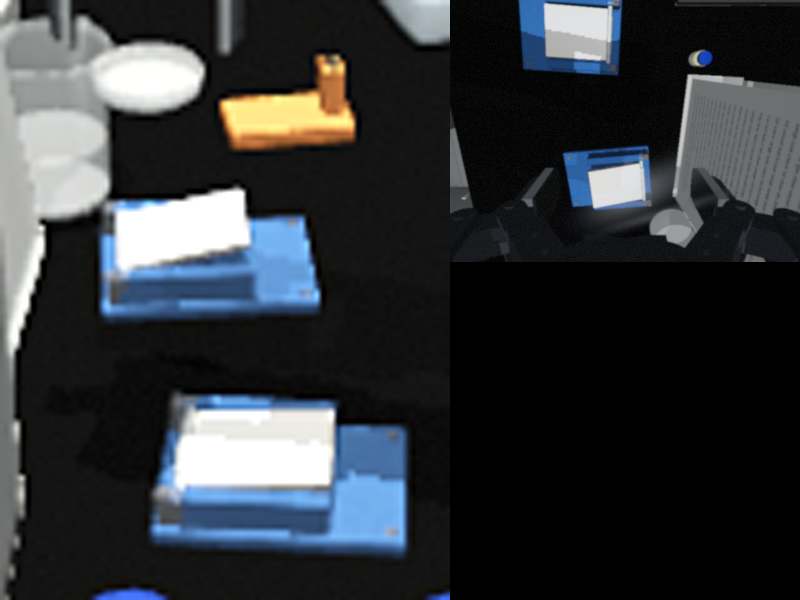

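The second tile (scene 325,235; front wide open) is the deep carrier, and (250,195) is the nearly closed shallow one. The spacer is at (371,302) with its tab at the near end.

```bash
python3 - <<'E'
from h import *
from rig import eyes
def un(l): return [(210+x/4,150+y/3.2) for x,y in l]
c=eyes.calibration("scene")
def fit(l,m,z):
    P=onz(c,un(l),z)[:,:2]; m=np.array(m)
    a=np.r_[0,0,0.];from scipy.optimize import least_squares as L
    f=lambda v:(m@np.array([[np.cos(v[2]),np.sin(v[2])],[-np.sin(v[2]),np.cos(v[2])]])+v[:2]-P).ravel()
    r=L(f,[*P.mean(0),0]); print(r.x[:2].round(4),np.degrees(r.x[2]).round(2),(f(r.x)*1e3).round(1))
b=[(-.075,.055),(-.075,-.055),(.075,-.055)]
fit([(318,290),(446,360),(596,258)],b,.01)
fit([(34,153),(120,220),(295,150)],b,.01)
fit([(557,515),(640,554),(735,462),(655,421)],[(-.014,.028),(-.014,-.028),(.085,-.028),(.085,.028)],.014)
E
```

```text
[ 0.6219 -0.1255] 5.72 [ 0.2  2.2 -1.7 -2.6  1.5  0.5]
[0.567  0.1127] -3.8 [ 0.9  2.1 -3.5 -2.4  2.6  0.4]
[ 0.5248 -0.3489] 9.64 [ 1.8  2.1 -0.7 -2.4  0.3 -0.6 -1.5  0.9]
```

Call:
jog_arm --motion '[[[1.0, -0.93, 0], [0, 0, 0.52], 1], [[1.0, -0.93, 0], [0, 0, 0.52], 1], [[1.0, -0.93, 0], [0, 0, 0.52], 1], [[1.0, -0.93, 0], [0, 0, 0.52], 1], [[1.0, -0.93, 0], [0, 0, 0.52], 1]]' --squeeze 40

```text
time: 0.57
tcp_pos: [0.5546, 0.1025, 0.2309]
ee_rot: [-179.9, 0.0, 54.0]
ft_force: [-0.7, -0.0, -0.5]
grip_width: 0.3
gripper_force: 0.0
```

Call:
jog_arm --motion '[[[0, 0, 0], [0, 0, 0.32], 1], [[0, 0, 0], [0, 0, 0.32], 1], [[0, 0, 0], [0, 0, 0.32], 1], [[0, 0, 0], [0, 0, 0.32], 1], [[0, 0, 0], [0, 0, 0.32], 1]]'

```text
time: 0.98
tcp_pos: [0.5567, 0.1, 0.2309]
ee_rot: [-180.0, 0.0, 18.0]
ft_force: [0.1, -0.9, -0.4]
grip_width: 0.001
gripper_force: 0.0
```

Call:
jog_arm --motion '[[[0, 0, 0], [0, 0, 0.12], 1], [[0, 0, 0], [0, 0, 0.12], 1], [[0, 0, 0], [0, 0, 0.12], 1], [[0, 0, 0], [0, 0, 0.12], 1]]'

```text
time: 1.32
tcp_pos: [0.5568, 0.1, 0.2309]
ee_rot: [180.0, 0.0, -3.3]
ft_force: [0.1, -0.5, -0.3]
grip_width: -0.001
gripper_force: 0.0
```

```bash
python3 - <<'E'
from h import *
from rig import eyes,read_state
s=read_state(); print(s['time'],s['tcp_pos'],s['ee_rot'],s['ft_force'],s['grip_width'],s['q'])
c=eyes.calibration("wrist"); im=eyes.capture("wrist")[:,:,::-1]
cv2.imwrite('pics/w1.png',im); import json; json.dump({k:np.array(v).tolist() for k,v in c.items()},open('w1.json','w'))
E
```

```text
1.3167 [0.55676871 0.09999645 0.23091374] [ 1.79999412e+02  4.03985568e-02 -3.34049593e+00] [ 0.07060097 -0.51254394 -0.30207977] -0.001150035704800315 [-1.30015139e+00  2.85069583e+00  1.01773721e+02  8.79308637e-04
  7.54159775e+01  9.20401226e+01]
```

View pics/w1.png

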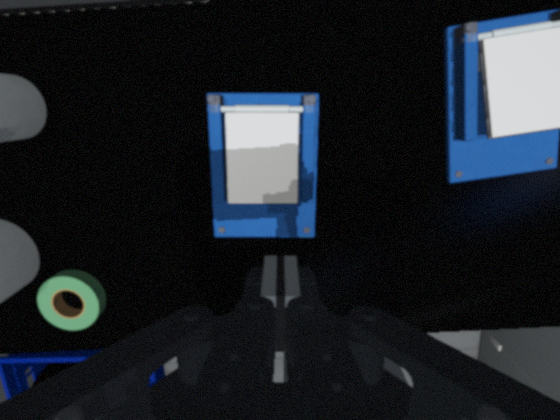

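Wrist view shows the shallow carrier with corners (206,94),(319,93),(316,238),(213,238), and the deep carrier with its front corners at (449,183) and (558,167).

```bash
cat >> h.py <<'E'
from scipy.optimize import least_squares
def fit(c,px,m,z):
    P=onz(c,px,z)[:,:2]; m=np.array(m)
    f=lambda v:(m@np.array([[np.cos(v[2]),np.sin(v[2])],[-np.sin(v[2]),np.cos(v[2])]])+v[:2]-P).ravel()
    r=least_squares(f,[*P.mean(0),0]); print(r.x[:2].round(4),np.degrees(r.x[2]).round(2),(f(r.x)*1e3).round(1)); return r.x
E
python3 - <<'E'
from h import *
import json
c=json.load(open('w1.json')); im=cv2.imread('pics/w1.png')
for k in blobs(im,(95,150,50),(125,255,255),1500):
    print(cv2.approxPolyDP(k,4,True).reshape(-1,2).tolist(), cv2.boxPoints(cv2.minAreaRect(k)).round(1).tolist())
m=[(.075,.055),(.075,-.055),(-.075,-.055),(-.075,.055)]
fit(c,[(206,94),(319,93),(316,238),(213,238)],m,.01)
E
```

```text
[[94, 351], [0, 357], [7, 399], [27, 388], [26, 376], [31, 373], [34, 381], [45, 364], [80, 362]] [[-11.699999809265137, 363.1000061035156], [76.5, 317.29998779296875], [95.5999984741211, 354.0], [7.400000095367432, 399.79998779296875]]
[[207, 92], [220, 94], [224, 104], [300, 104], [303, 94], [316, 95], [313, 111], [301, 114], [296, 205], [226, 203], [222, 114], [211, 113], [206, 104], [213, 235], [314, 237], [319, 94]] [[206.0, 92.0], [319.0, 92.0], [319.0, 238.0], [206.0, 238.0]]
[[447, 26], [448, 182], [555, 169], [559, 130], [486, 137], [477, 42], [467, 42], [464, 34], [458, 50], [453, 32], [460, 25]] [[444.1000061035156, 24.200000762939453], [557.0999755859375, 22.299999237060547], [559.9000244140625, 181.1999969482422], [446.79998779296875, 183.1999969482422]]
[0.5657 0.1171] -3.22 [ 0.3  0.1 -0.4  0.1  0.3  1.2 -0.1 -1.4]
```

Call:
jog_arm --motion '[[[0, -0.165, 0.4], [0, 0, 0], 1], [[0, -0.165, 0.8], [0, 0, 0], 1], [[0, -0.165, 1.0], [0, 0, 0], 1], [[0, -0.165, 1.0], [0, 0, 0], 1]]'

```text
time: 1.7
tcp_pos: [0.5536, 0.1166, 0.1252]
ee_rot: [180.0, 0.7, -3.0]
ft_force: [-0.4, 0.1, -0.5]
grip_width: 0.001
gripper_force: 0.0
```

Call:
jog_arm --motion '[[[0, 0, 0.3], [0, 0, 0], 1], [[0, 0, 0.6], [0, 0, 0], 1], [[0, 0, 0.85], [0, 0, 0], 1], [[0, 0, 0.85], [0, 0, 0], 1], [[0, 0, 0.85], [0, 0, 0], 1]]'

```text
time: 2.12
tcp_pos: [0.5581, 0.1164, 0.0468]
ee_rot: [180.0, 0.0, -3.1]
ft_force: [0.3, -0.3, 1.5]
grip_width: -0.002
gripper_force: 0.0
```

Call:
jog_arm --motion '[[[0, 0, 0.03], [0, 0, 0], 1], [[0, 0, 0.06], [0, 0, 0], 1], [[0, 0, 0.09], [0, 0, 0], 1], [[0, 0, 0.09], [0, 0, 0], 1]]'

```text
time: 2.45
tcp_pos: [0.5584, 0.1165, 0.0379]
ee_rot: [-180.0, -0.1, -3.2]
ft_force: [-1.3, -0.1, -0.3]
grip_width: 0.002
gripper_force: 0.0
```

Call:
jog_arm --motion '[[[0, 0, 0.02], [0, 0, 0], 1], [[0, 0, 0.03], [0, 0, 0], 1], [[0, 0, 0.04], [0, 0, 0], 1], [[0, 0, 0.04], [0, 0, 0], 1]]'

```text
time: 2.78
tcp_pos: [0.5582, 0.1165, 0.0335]
ee_rot: [-180.0, -0.0, -3.2]
ft_force: [0.1, 0.5, 2.1]
grip_width: -0.002
gripper_force: 0.9
```

Call:
jog_arm --motion '[[[0, 0, 0.01], [0, 0, 0], 1], [[0, 0, 0.015], [0, 0, 0], 1], [[0, 0, 0.02], [0, 0, 0], 1], [[0, 0, 0.02], [0, 0, 0], 1]]'

```text
time: 3.12
tcp_pos: [0.5581, 0.1165, 0.032]
ee_rot: [180.0, 0.0, -3.2]
ft_force: [-2.4, 0.4, 7.5]
grip_width: 0.0
gripper_force: 3.6
```

Call:
jog_arm --motion '[[[0, 0, 0.005], [0, 0, 0], 1], [[0, 0, 0.01], [0, 0, 0], 1], [[0, 0, 0.01], [0, 0, 0], 1]]'

```text
time: 3.37
tcp_pos: [0.5582, 0.1166, 0.0318]
ee_rot: [180.0, 0.0, -3.2]
ft_force: [-5.4, 0.5, 14.4]
grip_width: 0.002
gripper_force: 7.0
```

Call:
jog_arm --motion '[[[0, 0, -0.4], [0, 0, 0], 1], [[0, 0, -0.8], [0, 0, 0], 1], [[0, 0.3, -1.0], [0, 0, 0], 1]]'

```text
time: 3.62
tcp_pos: [0.5581, 0.0891, 0.1344]
ee_rot: [-179.9, -0.3, -3.0]
ft_force: [0.9, -0.1, 0.5]
grip_width: 0.0
gripper_force: 0.0
```

Call:
jog_arm --motion '[[[-0.1, 0.3, -0.25], [0, 0, 0], 0], [[-0.2, 0.6, -0.5], [0, 0, 0], 0], [[-0.3, 0.95, -0.7], [0, 0, 0], 0]]'

```text
time: 3.87
tcp_pos: [0.5206, -0.0073, 0.2019]
ee_rot: [180.0, -0.1, -3.1]
ft_force: [1.4, -0.8, 0.4]
grip_width: 0.417
gripper_force: 0.0
```

Call:
jog_arm --motion '[[[-0.1, 0.4, 0], [0, 0, 0], 0], [[-0.2, 0.8, 0], [0, 0, 0], 0], [[-0.2, 1.0, 0], [0, 0, 0], 0]]'

```text
time: 4.12
tcp_pos: [0.4938, -0.1085, 0.2005]
ee_rot: [179.9, -0.0, -3.4]
ft_force: [-0.7, 0.4, -0.6]
grip_width: 0.844
gripper_force: 0.0
```

Call:
jog_arm --motion '[[[-0.1, 0.4, 0], [0, 0, 0], 0], [[-0.2, 0.8, 0], [0, 0, 0], 0], [[-0.2, 1.0, 0], [0, 0, 0], 0]]'

```text
time: 4.37
tcp_pos: [0.468, -0.2072, 0.2]
ee_rot: [179.9, 0.0, -3.4]
ft_force: [-0.6, 0.5, -0.6]
grip_width: 1.001
gripper_force: 0.0
```

Call:
jog_arm --motion '[[[0, 0.4, 0], [0, 0, -0.035], 0], [[0, 0.8, 0], [0, 0, -0.072], 0], [[0, 1.0, 0], [0, 0, -0.072], 0]]'

```text
time: 4.62
tcp_pos: [0.4633, -0.3076, 0.2]
ee_rot: [179.9, 0.0, 9.8]
ft_force: [-0.2, -0.0, 0.3]
grip_width: 1.001
gripper_force: 0.0
```

Call:
jog_arm --motion '[[[0, 0.25, 0], [0, 0, 0], 0], [[0, 0.3, 0], [0, 0, 0], 0], [[0, 0.3, 0], [0, 0, 0], 0]]'

```text
time: 4.87
tcp_pos: [0.4689, -0.3346, 0.1997]
ee_rot: [-180.0, 0.0, 9.6]
ft_force: [0.6, 1.2, -0.7]
grip_width: 1.001
gripper_force: 0.0
```

```bash
python3 - <<'E'
from h import *
from rig import eyes,read_state
s=read_state(); print(s['time'],s['tcp_pos'],s['ee_rot'],s['ft_force'],s['grip_width'],s['q'].round(1))
c=eyes.calibration("wrist"); im=eyes.capture("wrist")[:,:,::-1]
cv2.imwrite('pics/w2.png',im); import json; json.dump({k:np.array(v).tolist() for k,v in c.items()},open('w2.json','w'))
for k in blobs(im,(3,130,60),(25,255,255),300):
    print(cv2.approxPolyDP(k,3,True).reshape(-1,2).tolist())
E
```

```text
4.8667 [ 0.46893292 -0.33456096  0.19967802] [-1.79956152e+02  2.81791976e-02  9.62890050e+00] [ 0.63126454  1.21775624 -0.70756152] 1.0007709434090175 [-46.8   6.  101.8   0.   72.2  33.6]
[[338, 22], [270, 24], [273, 144], [335, 142]]
```

View pics/w2.png

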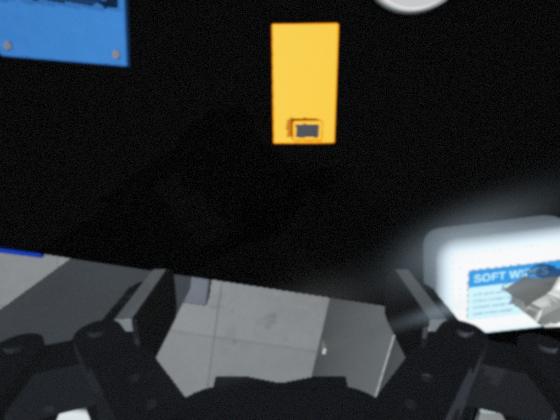

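Spacer in the wrist view: corners (270,24),(338,22),(336,143),(273,144), tab top at (307,130); the deep carrier's front right corner is at (128,66).

```bash
python3 - <<'E'
from h import *
import json
c=json.load(open('w2.json'))
v=fit(c,[(270.5,24),(338.5,22),(335.5,143),(273,144)],[(.085,.028),(.085,-.028),(-.014,-.028),(-.014,.028)],.014)
print('tabtop',onz(c,[(307,130)],.055)); print('deep corner',onz(c,[(128,66.5)],.01))
T=np.array([.46893,-.33456]);a=np.radians(9.63);ax=np.array([[np.cos(a),np.sin(a)],[np.sin(a),-np.cos(a)]])
print('tool shift mm',ax@(v[:2]-T)*1e3)
a=np.radians(5.72);M=np.array([[np.cos(a),-np.sin(a)],[np.sin(a),np.cos(a)]])
print('pred corner',np.array([.6219,-.1255])+M@[-.075,-.055])
E
```

```text
[ 0.5247 -0.3468] 10.67 [ 0.1 -0.3 -0.5  0.3  0.2  0.5  0.3 -0.6]
tabtop [[ 0.52514921 -0.34627462  0.055     ]]
deep corner [[ 0.54986227 -0.1857517   0.01      ]]
tool shift mm [52.91488331 21.4382195 ]
pred corner [ 0.55275513 -0.18770118]
```

Call:
jog_arm --motion '[[[0.25, 0.1, 0.25], [0, 0, -0.005], 0], [[0.5, 0.2, 0.5], [0, 0, -0.005], 0], [[0.53, 0.21, 0.8], [0, 0, -0.005], 0], [[0.53, 0.21, 0.8], [0, 0, -0.005], 0]]'

```text
time: 5.25
tcp_pos: [0.5231, -0.3407, 0.1135]
ee_rot: [-179.5, 0.4, 10.8]
ft_force: [-1.1, 0.7, -2.3]
grip_width: 0.999
gripper_force: 0.0
```

Call:
jog_arm --motion '[[[0, 0, 0.35], [0, 0, 0], 0], [[0, 0, 0.7], [0, 0, 0], 0], [[0, 0, 0.96], [0, 0, 0], 0], [[0, 0, 0.96], [0, 0, 0], 0]]'

```text
time: 5.58
tcp_pos: [0.5216, -0.341, 0.0192]
ee_rot: [-179.5, 0.4, 10.7]
ft_force: [-0.1, 0.6, -0.3]
grip_width: 0.998
gripper_force: 0.0
```

```bash
python3 - <<'E'
from h import *
from rig import read_state
s=read_state(); print(s['time'],s['tcp_pos'],s['ee_rot'],s['ft_force'])
T=s['tcp_pos'][:2];a=np.radians(s['ee_rot'][2]);ax=np.array([[np.cos(a),np.sin(a)],[np.sin(a),-np.cos(a)]])
print('tool shift mm',ax@(np.array([.5249,-.3465])-T)*1e3)
E
```

```text
5.5833 [ 0.52158526 -0.34098105  0.01921004] [-179.48323299    0.37104411   10.69581131] [-0.14974821  0.63892795 -0.30852739]
tool shift mm [2.23286497 6.03826722]
```

Call:
jog_arm --motion '[[[0.02, 0.06, -0.04], [-0.003, 0.002, 0], 0], [[0.02, 0.06, -0.04], [-0.003, 0.002, 0], 0], [[0.02, 0.06, -0.04], [-0.003, 0.002, 0], 0]]'

```text
time: 5.83
tcp_pos: [0.5301, -0.3525, 0.0322]
ee_rot: [179.2, -0.6, 10.7]
ft_force: [0.3, 0.2, 1.3]
grip_width: 1.001
gripper_force: 0.0
```

Call:
jog_arm --motion '[[[0, 0, 0], [0, 0, 0], 0.5], [[0, 0, 0], [0, 0, 0], 0.9], [[0, 0, 0], [0, 0, 0], 1], [[0, 0, 0], [0, 0, 0], 1], [[0, 0, 0], [0, 0, 0], 1]]' --squeeze 50

```text
time: 6.25
tcp_pos: [0.5281, -0.3506, 0.0284]
ee_rot: [179.5, -0.4, 10.6]
ft_force: [-0.5, 1.3, 0.1]
grip_width: 0.301
gripper_force: 0.2
```

Call:
jog_arm --motion '[[[0, 0, 0], [0, 0, 0], 1], [[0, 0, 0], [0, 0, 0], 1], [[0, 0, 0], [0, 0, 0], 1]]'

```text
time: 6.5
tcp_pos: [0.5283, -0.351, 0.0287]
ee_rot: [179.4, -0.4, 10.6]
ft_force: [-0.5, 0.5, 3.2]
grip_width: 0.271
gripper_force: 49.5
```

```bash
python3 - <<'E'
from h import *
from rig import read_state
s=read_state(); print(s['time'],s['tcp_pos'],s['ee_rot'],s['ft_force'],s['grip_width']*85)
E
```

```text
6.5 [ 0.52832369 -0.3509742   0.02868073] [179.43650297  -0.37644908  10.64087617] [-0.46229293  0.47455003  3.2398525 ] 23.058333199514912
```

Call:
jog_arm --motion '[[[0, 0, 0], [0, 0, 0], 0.5], [[0, 0, 0], [0.003, -0.002, 0], 0.4], [[-0.02, -0.04, 0.01], [0.003, -0.002, 0], 0.4], [[-0.02, -0.04, 0.01], [0.003, -0.002, 0], 0.4], [[-0.02, -0.04, 0.01], [0.003, -0.002, 0], 0.4]]'

```text
time: 6.92
tcp_pos: [0.525, -0.3467, 0.0267]
ee_rot: [-179.9, 0.0, 10.6]
ft_force: [-0.5, -0.2, 0.6]
grip_width: 0.596
gripper_force: 0.0
```

Call:
jog_arm --motion '[[[0, 0, 0], [0, 0, 0], 0.4], [[0, 0, 0], [0, 0, 0], 0.4]]'

```text
time: 7.08
tcp_pos: [0.5254, -0.3472, 0.0272]
ee_rot: [180.0, 0.0, 10.6]
ft_force: [-0.6, -0.5, -0.5]
grip_width: 0.6
gripper_force: 0.0
```

```bash
python3 - <<'E'
from h import *
from rig import read_state,eyes
s=read_state(); print(s['time'],s['tcp_pos'],s['ee_rot'],s['ft_force'],s['grip_width']*85)
c=eyes.calibration("wrist"); im=eyes.capture("wrist")[:,:,::-1]; cv2.imwrite('pics/w3.png',im)
for k in blobs(im,(3,130,60),(25,255,255),300): print(cv2.approxPolyDP(k,4,True).reshape(-1,2).tolist())
E
```

```text
7.0833 [ 0.5253899  -0.34717667  0.02721251] [1.79999339e+02 8.31837710e-05 1.06402562e+01] [-0.62879185 -0.50122113 -0.50673777] 50.98779373284821
[[349, 70], [214, 78], [232, 287], [258, 291], [263, 329], [322, 327], [325, 296], [330, 297], [326, 290], [341, 296], [355, 289], [345, 262]]
```

```bash
python3 - <<'E'
from h import *
from rig import eyes
c=eyes.calibration("wrist")
fit(c,[(214,78),(349,70)],[(.085,.028),(.085,-.028)],.014)
im=cv2.imread('pics/w3.png');m=cv2.inRange(cv2.cvtColor(im,cv2.COLOR_BGR2HSV),(3,130,60),(25,255,255))
for y in (90,130,170,210,230):
    x=np.where(m[y])[0]; p=onz(c,[(x.min(),y),(x.max()+1,y)],.014); print(y,x.min(),x.max(),p[:,:2].round(4).tolist())
E
```

```text
[ 0.5262 -0.3522] 13.82 [-0.   0.2  0.  -0.2]
90 215 351 [[0.5975, -0.3059], [0.608, -0.3621]]
130 219 350 [[0.5816, -0.3098], [0.5921, -0.3656]]
170 222 350 [[0.5646, -0.3135], [0.5752, -0.3697]]
210 225 349 [[0.5466, -0.3174], [0.5572, -0.3737]]
230 227 348 [[0.5371, -0.3197], [0.5476, -0.3756]]
```

Call:
jog_arm --motion '[[[0.01, 0.03, 0], [0, 0, -0.013], 0.4], [[0.01, 0.03, 0], [0, 0, -0.013], 0.4], [[0.01, 0.03, 0], [0, 0, -0.013], 0.4], [[0.01, 0.03, 0], [0, 0, -0.013], 1], [[0.01, 0.03, 0], [0, 0, -0.013], 1]]' --squeeze 60

```text
time: 7.55
tcp_pos: [0.5269, -0.3499, 0.0272]
ee_rot: [-180.0, 0.0, 13.0]
ft_force: [-0.8, -0.0, -0.1]
grip_width: 0.323
gripper_force: 0.0
```

Call:
jog_arm --motion '[[[0, 0, 0], [0, 0, 0], 1], [[0, 0, 0], [0, 0, 0], 1], [[0, 0, 0], [0, 0, 0], 1], [[0, 0, 0], [0, 0, 0], 1]]'

```text
time: 7.88
tcp_pos: [0.5271, -0.3501, 0.0274]
ee_rot: [180.0, -0.0, 13.0]
ft_force: [-0.6, 0.0, 1.1]
grip_width: 0.268
gripper_force: 59.1
```

```bash
python3 - <<'E'
from h import *
from rig import read_state,eyes
s=read_state(); print(s['time'],s['tcp_pos'],s['ee_rot'],s['ft_force'],s['grip_width']*85)
c=eyes.calibration("wrist"); im=eyes.capture("wrist")[:,:,::-1]; cv2.imwrite('pics/w4.png',im)
m=cv2.inRange(cv2.cvtColor(im,cv2.COLOR_BGR2HSV),(3,130,60),(25,255,255))
for y in (90,130,170,210,230):
    x=np.where(m[y])[0]; p=onz(c,[(x.min(),y),(x.max()+1,y)],.014); print(y,x.min(),x.max(),p[:,:2].round(4).tolist())
for x in (230,280,330): 
    y=np.where(m[:,x])[0].min(); print(x,y,onz(c,[(x,y)],.014)[:,:2])
E
```

```text
7.8833 [ 0.52705944 -0.35005857  0.02744711] [ 1.79984923e+02 -1.12025568e-02  1.29711181e+01] [-0.57797082  0.03688367  1.08591521] 22.752854726694025
90 214 350 [[0.5973, -0.3055], [0.6101, -0.3612]]
130 216 348 [[0.5814, -0.3091], [0.5942, -0.3649]]
170 218 345 [[0.5644, -0.313], [0.5772, -0.3684]]
210 219 342 [[0.5463, -0.3168], [0.5591, -0.3722]]
230 220 341 [[0.5368, -0.3189], [0.5496, -0.3744]]
230 74 [[ 0.60493997 -0.31080224]]
280 75 [[ 0.60919258 -0.33098696]]
330 75 [[ 0.61382466 -0.35109563]]
```

Call:
jog_arm --motion '[[[0, 0, -0.2], [0, 0, 0], 1], [[0, 0, -0.45], [0, 0, 0], 1], [[0, 0, -0.6], [0, 0, 0], 1], [[-0.1, 0, -0.6], [0, 0, 0], 1]]'

```text
time: 8.27
tcp_pos: [0.5198, -0.3537, 0.0911]
ee_rot: [179.6, -0.3, 13.1]
ft_force: [-0.4, -0.2, -0.4]
grip_width: 0.274
gripper_force: 58.9
```

Call:
jog_arm --motion '[[[0, -0.3, 0], [0, 0, 0], 1], [[-0.03, -0.6, 0], [0, 0, 0], 1], [[-0.08, -0.9, 0], [0, 0, 0], 1], [[-0.08, -1.0, 0], [0, 0, 0], 1]]'

```text
time: 8.6
tcp_pos: [0.4834, -0.2524, 0.0844]
ee_rot: [-179.7, 0.2, 13.0]
ft_force: [-0.1, -0.2, -1.7]
grip_width: 0.271
gripper_force: 59.2
```

Call:
jog_arm --motion '[[[-0.03, -0.3, 0], [0, 0, 0.02], 1], [[-0.06, -0.6, 0], [0, 0, 0.04], 1], [[-0.08, -0.9, 0], [0, 0, 0.04], 1], [[-0.08, -1.0, 0], [0, 0, 0.04], 1]]'

```text
time: 8.93
tcp_pos: [0.4539, -0.1576, 0.0852]
ee_rot: [-179.8, 0.2, 5.9]
ft_force: [-0.1, 0.1, -1.4]
grip_width: 0.269
gripper_force: 59.3
```

Call:
jog_arm --motion '[[[0, -0.2, 0], [0, 0, 0], 1], [[0, -0.2, 0], [0, 0, 0], 1], [[0, -0.2, 0], [0, 0, 0], 1]]'

```text
time: 9.18
tcp_pos: [0.4544, -0.141, 0.0867]
ee_rot: [180.0, 0.0, 5.8]
ft_force: [0.2, 0.4, -0.4]
grip_width: 0.264
gripper_force: 59.2
```

```bash
python3 - <<'E'
from h import *
from rig import read_state,eyes
import json
s=read_state(); print(s['time'],s['tcp_pos'],s['ee_rot'],s['ft_force'],s['grip_width']*85)
c=eyes.calibration("wrist"); im=eyes.capture("wrist")[:,:,::-1]; cv2.imwrite('pics/w5.png',im)
json.dump({k:np.array(v).tolist() for k,v in c.items()},open('w5.json','w'))
E
```

```text
9.1833 [ 0.45438246 -0.14100783  0.08669813] [1.79996299e+02 3.39950797e-02 5.84587517e+00] [ 0.18232066  0.39550879 -0.39181948] 22.45810779578195
```

View pics/w5.png

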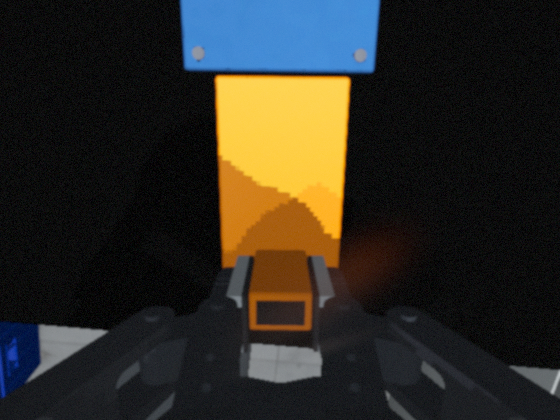

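The spacer is held straight with its edge at row 76, and the carrier's front edge runs at about row 71 from (186) to (374).

```bash
python3 - <<'E'
from h import *
import json
c=json.load(open('w5.json')); im=cv2.imread('pics/w5.png'); h=cv2.cvtColor(im,cv2.COLOR_BGR2HSV)
m=cv2.inRange(h,(95,130,60),(125,255,255)); o=cv2.inRange(h,(3,130,60),(25,255,255))
xs=np.arange(200,365,5); F=onz(c,[(x+.5,np.where(m[:120,x])[0].max()+1) for x in xs],.01)
k=np.polyfit(F[:,1],F[:,0],1); print('front edge yaw',-np.degrees(np.arctan(k[0])))
E=lambda y:[np.where(m[y,:])[0].min(),np.where(m[y,:])[0].max()+1]
ys=range(5,65,5); L=onz(c,[(E(y)[0],y+.5) for y in ys],.01); Rr=onz(c,[(E(y)[1],y+.5) for y in ys],.01)
for e in(L,Rr): print('side yaw',np.degrees(np.arctan(np.polyfit(e[:,0],e[:,1],1)[0])))
a=np.radians(5.4); M=np.array([[np.cos(a),-np.sin(a)],[np.sin(a),np.cos(a)]])
l=(L[:,:2]@M).mean(0)[1]; r=(Rr[:,:2]@M).mean(0)[1]; f=(F[:,:2]@M)[:,0].mean(); print('width',l-r)
C=np.array([f+.075,(l+r)/2]); print('carrier',M@C)
T=np.array([.45438,-.14101]); b=np.radians(5.85); ax=np.array([[np.cos(b),np.sin(b)],[np.sin(b),-np.cos(b)]])
H=M@(C+[-.055,0]); print('home',H,'tool shift mm',ax@(H-T)*1e3)
zt=.0867-.0273+.014
S=onz(c,[(x+.5,np.where(o[:,x])[0].min()) for x in range(225,345,5)],zt); k=np.polyfit(S[:,1],S[:,0],1); print('spacer yaw',-np.degrees(np.arctan(k[0])), 'tip',S.mean(0), 'ahead of tcp',(ax@(S[:,:2].mean(0)-T)))
E
```

```text
front edge yaw 5.068340042273599
side yaw 5.1253263368391
side yaw 5.178881049340769
width 0.11092346550587825
carrier [ 0.61876679 -0.12411244]
home [ 0.56401088 -0.12928839] tool shift mm [110.25465929  -0.48649245]
spacer yaw 5.1928296471804405 tip [ 0.53847585 -0.13341777  0.0734    ] ahead of tcp [0.08443172 0.00101874]
```

Call:
jog_arm --motion '[[[0, 0, 0.2], [0, 0, 0], 1], [[0, 0, 0.4], [0, 0, 0], 1], [[0, 0, 0.45], [0, 0, 0], 1], [[0, 0, 0.45], [0, 0, 0], 1], [[0, 0, 0.45], [0, 0, 0], 1]]'

```text
time: 9.65
tcp_pos: [0.4549, -0.1418, 0.0424]
ee_rot: [180.0, 0.0, 5.7]
ft_force: [0.3, 0.4, -1.2]
grip_width: 0.266
gripper_force: 59.2
```

Call:
jog_arm --motion '[[[0.1, 0, 0.02], [0, 0, 0], 1], [[0.2, 0, 0.02], [0, 0, 0], 1], [[0.3, 0, 0.02], [0, 0, 0], 1], [[0.4, 0, 0.02], [0, 0, 0], 1], [[0.4, 0, 0.02], [0, 0, 0], 1]]'

```text
time: 10.07
tcp_pos: [0.4973, -0.1373, 0.0412]
ee_rot: [179.9, -0.2, 5.8]
ft_force: [-0.7, -0.9, -0.5]
grip_width: 0.268
gripper_force: 59.2
```

Call:
jog_arm --motion '[[[0.1, 0, 0.02], [0, 0, 0], 1], [[0.25, 0, 0.02], [0, 0, 0], 1], [[0.4, 0, 0.02], [0, 0, 0], 1], [[0.5, 0, 0.02], [0, 0, 0], 1], [[0.5, 0, 0.02], [0, 0, 0], 1]]'

```text
time: 10.48
tcp_pos: [0.5461, -0.132, 0.0385]
ee_rot: [180.0, -0.1, 5.8]
ft_force: [0.4, -0.6, -0.9]
grip_width: 0.268
gripper_force: 59.3
```

Call:
jog_arm --motion '[[[0.02, 0, 0.01], [0, 0, 0], 1], [[0.04, 0, 0.015], [0, 0, 0], 1], [[0.06, 0, 0.015], [0, 0, 0], 1], [[0.06, 0, 0.015], [0, 0, 0], 1]]'

```text
time: 10.82
tcp_pos: [0.5501, -0.1316, 0.0374]
ee_rot: [180.0, 0.0, 5.8]
ft_force: [-2.0, -0.7, 5.2]
grip_width: 0.27
gripper_force: 60.0
```

```bash
python3 - <<'E'
from h import *
from rig import read_state,eyes
s=read_state(); print(s['time'],s['tcp_pos'],s['ee_rot'],s['ft_force'],s['wrist_torque'])
b=np.radians(5.15); d=s['tcp_pos'][:2]-np.array([.61877,-.12411]); print('in carrier mm',1e3*d@np.array([[np.cos(b),-np.sin(b)],[np.sin(b),np.cos(b)]]))
E
```

```text
10.8167 [ 0.55012255 -0.13160143  0.03741201] [1.79979194e+02 3.38948539e-03 5.77906029e+00] [-2.01581184 -0.71287902  5.17484049] [0.04171655 0.25003679 0.05164759]
in carrier mm [-69.04278417  -1.29915294]
```

Call:
jog_arm --motion '[[[0.03, 0, 0], [0, 0, 0], 1], [[0.06, 0, 0], [0, 0, 0], 1], [[0.09, 0, 0], [0, 0, 0], 1], [[0.11, 0, 0], [0, 0, 0], 1], [[0.11, 0, 0], [0, 0, 0], 1]]'

```text
time: 11.23
tcp_pos: [0.5611, -0.1306, 0.0374]
ee_rot: [180.0, -0.0, 5.8]
ft_force: [-1.7, -0.1, 4.6]
grip_width: 0.273
gripper_force: 60.0
```

Call:
jog_arm --motion '[[[0.01, 0, 0], [0, 0, 0], 1], [[0.02, 0, 0], [0, 0, 0], 1], [[0.02, 0, 0], [0, 0, 0], 1]]'

```text
time: 11.48
tcp_pos: [0.5628, -0.1304, 0.0374]
ee_rot: [180.0, 0.0, 5.8]
ft_force: [-2.5, -0.3, 6.3]
grip_width: 0.267
gripper_force: 60.0
```

Call:
jog_arm --motion '[[[0.01, 0, 0], [0, 0, 0], 1], [[0.015, 0, 0], [0, 0, 0], 1], [[0.015, 0, 0], [0, 0, 0], 1]]'

```text
time: 11.73
tcp_pos: [0.5642, -0.1302, 0.0374]
ee_rot: [180.0, 0.0, 5.8]
ft_force: [-3.2, 0.2, 6.1]
grip_width: 0.27
gripper_force: 60.2
```

Call:
jog_arm --motion '[[[0.005, 0, 0], [0, 0, 0], 1], [[0.01, 0, 0], [0, 0, 0], 1], [[0.01, 0, 0], [0, 0, 0], 1]]'

```text
time: 11.98
tcp_pos: [0.5651, -0.1301, 0.0374]
ee_rot: [180.0, 0.0, 5.8]
ft_force: [-3.2, -1.1, 6.6]
grip_width: 0.27
gripper_force: 60.2
```

Call:
jog_arm --motion '[[[0.01, 0, 0], [0, 0, 0], 1], [[0.015, 0, 0], [0, 0, 0], 1], [[0.015, 0, 0], [0, 0, 0], 1]]'

```text
time: 12.23
tcp_pos: [0.5667, -0.13, 0.0374]
ee_rot: [180.0, 0.0, 5.8]
ft_force: [-3.6, -0.6, 6.7]
grip_width: 0.267
gripper_force: 60.2
```

Call:
jog_arm --motion '[[[0.005, 0, 0], [0, 0, 0], 1], [[0.01, 0, 0], [0, 0, 0], 1], [[0.01, 0, 0], [0, 0, 0], 1]]'

```text
time: 12.48
tcp_pos: [0.5669, -0.1299, 0.0374]
ee_rot: [180.0, 0.2, 5.8]
ft_force: [-6.3, -0.7, 9.0]
grip_width: 0.269
gripper_force: 60.6
```

Call:
jog_arm --motion '[[[0.005, 0, 0], [0, 0, 0], 1], [[0.01, 0, 0], [0, 0, 0], 1], [[0.01, 0, 0], [0, 0, 0], 1]]'

```text
time: 12.73
tcp_pos: [0.5669, -0.1299, 0.0374]
ee_rot: [-180.0, 0.3, 5.8]
ft_force: [-11.8, 0.0, 13.0]
grip_width: 0.27
gripper_force: 61.1
```

Call:
jog_arm --motion '[[[0.005, 0, 0], [0, 0, 0], 1], [[0.01, 0, 0], [0, 0, 0], 1], [[0.01, 0, 0], [0, 0, 0], 1]]'

```text
time: 12.98
tcp_pos: [0.5669, -0.1299, 0.0374]
ee_rot: [-180.0, 0.5, 5.8]
ft_force: [-16.1, -1.3, 15.8]
grip_width: 0.267
gripper_force: 61.5
```

```bash
python3 - <<'E'
from h import *
from rig import read_state,eyes
s=read_state(); print(s['time'],s['tcp_pos'],s['ee_rot'],s['ft_force'],s['wrist_torque'])
b=np.radians(5.15); d=s['tcp_pos'][:2]-np.array([.61877,-.12411]); print('in carrier mm',1e3*d@np.array([[np.cos(b),-np.sin(b)],[np.sin(b),np.cos(b)]]))
a=eyes.capture("scene")[:,:,::-1]; d=eyes.capture("side")[:,:,::-1]; w=eyes.capture("wrist")[:,:,::-1]
P=np.zeros((600,800,3),np.uint8)
P[:300,:400]=cv2.resize(a[170:275,250:390],(400,300),interpolation=3)
P[:300,400:]=cv2.resize(d[150:255,210:350],(400,300),interpolation=3)
P[300:,:400]=cv2.resize(w,(400,300)); cv2.imwrite('pics/c6.png',P)
E
```

```text
12.9833 [ 0.56686838 -0.12991566  0.03740434] [-179.96162773    0.47691211    5.82063923] [-16.11579734  -1.3277037   15.81107593] [-0.36922363  2.29055643 -0.08104167]
in carrier mm [-52.21323087  -1.12335366]
```

View pics/c6.png

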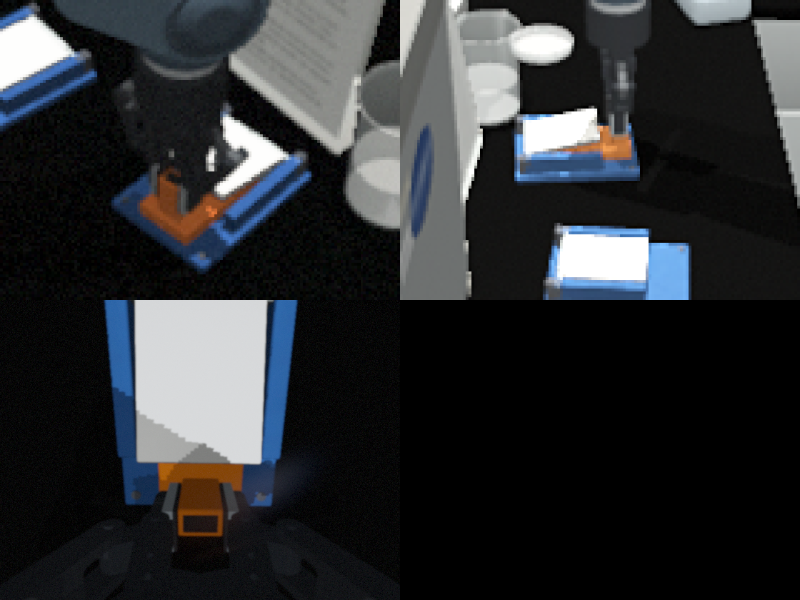

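The spacer is hard against its stop, with the position stalled and 16 N measured. It lies flat on the plate with its tab clear of the tile, so I release it and move over the tile.

Call:
jog_arm --motion '[[[-0.02, 0, 0], [0, 0, 0], 1], [[-0.02, 0, 0], [0, 0, 0], 1], [[-0.02, 0, 0], [0, 0, 0], 0.4], [[-0.02, 0, 0], [0, 0, 0], 0.4], [[-0.02, 0, 0], [0, 0, 0], 0.4]]'

```text
time: 13.55
tcp_pos: [0.5677, -0.1294, 0.0364]
ee_rot: [-180.0, 0.0, 5.8]
ft_force: [-0.2, -0.7, -0.2]
grip_width: 0.598
gripper_force: 0.0
```

Call:
jog_arm --motion '[[[0, 0, -0.15], [0, 0, 0], 0.4], [[0, 0, -0.4], [0, 0, 0], 0.4], [[0, 0, -0.75], [0, 0, 0], 0.4], [[0, 0, -0.75], [0, 0, 0], 0.7], [[0, 0, -0.75], [0, 0, 0], 1]]'

```text
time: 13.97
tcp_pos: [0.5697, -0.1302, 0.1141]
ee_rot: [179.9, -0.3, 5.8]
ft_force: [0.4, 0.4, -0.3]
grip_width: 0.329
gripper_force: 0.0
```

```bash
python3 - <<'E'
from h import *
from rig import read_state,eyes
s=read_state(); print(s['time'],s['tcp_pos'],s['ee_rot'],s['ft_force'])
d=np.array([.5669,-.1299])+.0445*np.array([np.cos(.09),np.sin(.09)])-s['tcp_pos'][:2]
b=np.radians(s['ee_rot'][2]); print('tool shift mm',np.array([[np.cos(b),np.sin(b)],[np.sin(b),-np.cos(b)]])@d*1e3)
w=eyes.capture("wrist")[:,:,::-1]; cv2.imwrite('pics/w7.png',w)
E
```

```text
13.9667 [ 0.56974866 -0.13017243  0.1141434 ] [179.85616055  -0.25811267   5.78387593] [ 0.43088927  0.38214316 -0.27547532]
tool shift mm [41.69062784 -0.0709574 ]
```

View pics/w7.png

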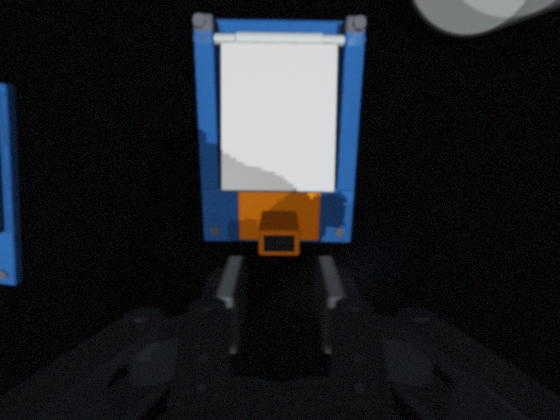

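Spacer released and square in the channel (238–321 px wide at row 192–240). Now over the press point and down.

Call:
jog_arm --motion '[[[0.2, 0, 0], [0, 0, 0], 1], [[0.43, 0, 0], [0, 0, 0], 1], [[0.43, 0, 0.2], [0, 0, 0], 1], [[0.43, 0, 0.45], [0, 0, 0], 1], [[0.43, 0, 0.55], [0, 0, 0], 1]]'

```text
time: 14.43
tcp_pos: [0.6079, -0.1239, 0.0516]
ee_rot: [-179.8, 0.4, 5.8]
ft_force: [-0.5, 1.1, -0.7]
grip_width: 0.001
gripper_force: 0.0
```

Call:
jog_arm --motion '[[[0, 0, 0.02], [0, 0, 0], 1], [[0, 0, 0.04], [0, 0, 0], 1], [[0, 0, 0.06], [0, 0, 0], 1], [[0, 0, 0.08], [0, 0, 0], 1], [[0, 0, 0.1], [0, 0, 0], 1]]'

```text
time: 14.85
tcp_pos: [0.6116, -0.1255, 0.0478]
ee_rot: [179.9, -0.1, 5.8]
ft_force: [0.2, -0.6, 0.5]
grip_width: -0.003
gripper_force: 0.0
```

Call:
jog_arm --motion '[[[0, 0, 0.03], [0, 0, 0], 1], [[0, 0, 0.06], [0, 0, 0], 1], [[0, 0, 0.09], [0, 0, 0], 1], [[0, 0, 0.11], [0, 0, 0], 1], [[0, 0, 0.11], [0, 0, 0], 1]]'

```text
time: 15.27
tcp_pos: [0.6109, -0.1254, 0.0355]
ee_rot: [180.0, 0.0, 5.8]
ft_force: [-0.9, -2.3, 0.9]
grip_width: 0.004
gripper_force: 0.9
```

Call:
jog_arm --motion '[[[0, 0, 0.01], [0, 0, 0], 1], [[0, 0, 0.02], [0, 0, 0], 1], [[0, 0, 0.02], [0, 0, 0], 1]]'

```text
time: 15.52
tcp_pos: [0.6109, -0.1253, 0.0337]
ee_rot: [180.0, 0.0, 5.8]
ft_force: [-0.9, -1.5, 3.2]
grip_width: 0.004
gripper_force: 1.4
```

Call:
jog_arm --motion '[[[0, 0, 0.01], [0, 0, 0], 1], [[0, 0, 0.02], [0, 0, 0], 1], [[0, 0, 0.02], [0, 0, 0], 1]]'

```text
time: 15.77
tcp_pos: [0.6109, -0.1253, 0.0321]
ee_rot: [180.0, 0.0, 5.8]
ft_force: [-3.6, -1.3, 5.5]
grip_width: -0.002
gripper_force: 3.3
```

Call:
jog_arm --motion '[[[0, 0, 0.005], [0, 0, 0], 1], [[0, 0, 0.01], [0, 0, 0], 1], [[0, 0, 0.01], [0, 0, 0], 1]]'

```text
time: 16.02
tcp_pos: [0.611, -0.1253, 0.0321]
ee_rot: [180.0, 0.0, 5.8]
ft_force: [-8.3, -0.1, 12.8]
grip_width: 0.001
gripper_force: 6.3
```

Call:
jog_arm --motion '[[[0, 0, 0], [0, 0, 0], 1], [[0, 0, 0], [0, 0, 0], 1], [[0, 0, 0], [0, 0, 0], 1], [[0, 0, 0], [0, 0, 0], 1], [[0, 0, 0], [0, 0, 0], 1]]'

```text
time: 16.43
tcp_pos: [0.6109, -0.1253, 0.032]
ee_rot: [180.0, 0.0, 5.8]
ft_force: [-7.3, 0.1, 11.4]
grip_width: 0.004
gripper_force: 6.2
```

```bash
python3 - <<'E'
from h import *
from rig import eyes
a=eyes.capture("scene")[:,:,::-1]; d=eyes.capture("side")[:,:,::-1]; w=eyes.capture("wrist")[:,:,::-1]
P=np.zeros((600,800,3),np.uint8)
P[:300,:400]=cv2.resize(a[160:280,230:390],(400,300),interpolation=3)
P[:300,400:]=cv2.resize(d[150:270,210:370],(400,300),interpolation=3)
P[300:,:400]=cv2.resize(w,(400,300)); P[300:,400:]=cv2.resize(a,(400,300)); cv2.imwrite('pics/c8.png',P)
E
```

```text
(no output)
```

View pics/c8.png

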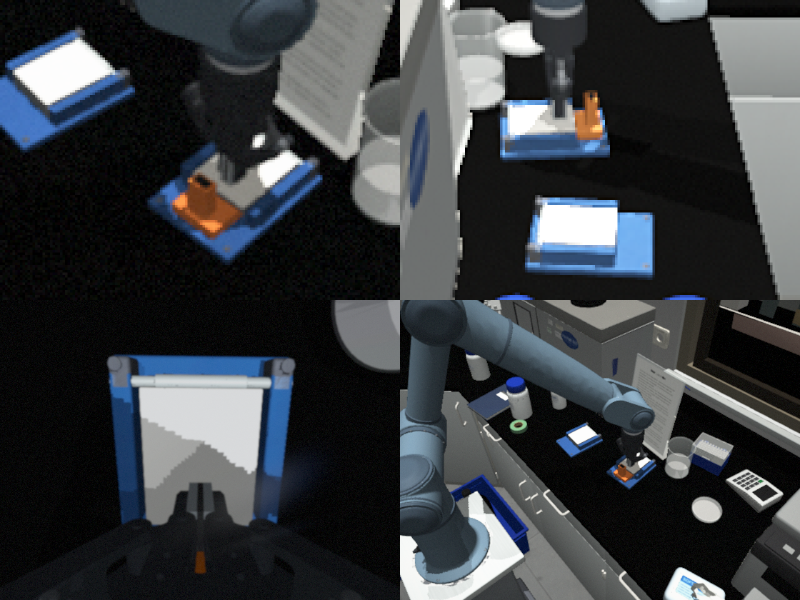

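Both tiles lie level with their cheeks, the spacer is home, and the bystanders haven't moved. Handing in while still pressing.

```bash
python3 -c "
from rig import env
print(env.sign_off())"
```

```text
the job is handed in; nothing more can be done
None
```

The job is handed in: I pressed the narrow-gap tile fully down first, then slid the spacer up to its stop under the other tile, which is flush and still held with about 11 N; the final images show the other things where they were, and it took about 16.6 s.

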